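# Take the desiccant canister out of the dry box for the oven

### The arm

A 6-joint arm with a two-finger parallel gripper is mounted at the origin on a cart in front of the work surface, level with it; the furniture and walls round the work are solid. World frame = base frame: x ahead of the robot, y to its left, z up, the work surface at z = 0. Lengths are in m, angles in rad, forces in N, time in s.
With the tool pointing down it reaches from about 0.25 to 0.775 m from the base axis. Payload 4 kg.
Tool frame: the origin (TCP) lies at the very end of the fingers, on their centre line; the grasp point (between the pads) lies 19 mm behind it (robot.tcp_to_grasp is the distance from the TCP to the grasp point, in m); z points along the fingers, y is the line along which they close (so a half turn about z gives the same grasp; the last joint's range is limited). The gripper opens to 94 mm and grips with 3 to 60 N. Pads are 16 mm wide; open, the fingers measure 119 mm over their backs; the gripper's body (75 mm by 177 mm) begins 78 mm behind the grasp point.
Start: joints at [1.154, 0.087, 1.371, -0, 1.684, -0.103], TCP at [0.17, 0.523, 0.206] pointing down, gripper open.
Joint ranges: [-3.1, 3.1], [-0.76, 2.03], [0.27, 2.55], [-1.08, 4.22], [0.17, 2.65], [-2.57, 2.57]. Speed limits (rad/s): [2.79, 2.79, 3.14, 3.14, 3.14, 3.14].

### API

Orientations are given as [roll, pitch, yaw] about the fixed x, y, z axes, in that order (R = Rz(yaw) Ry(pitch) Rx(roll)).
In Python, from bench import robot gives the robot as it stands.
- The arm moves only by the tool nudge_tcp, called after ">>>" by a JSON object that holds its "op" and its "data". Schema: {"type":"object","properties":{"offsets":{"type":"array","items":{"type":"object","properties":{"jaw":{"type":"number"},"d":{"type":"array","items":{"type":"number"},"minItems":3,"maxItems":3},"spin":{"type":"number"}},"additionalProperties":false,"required":["jaw"]},"minItems":1,"maxItems":20},"only":{"type":"string"},"quiet":{"type":"boolean"},"lines":{"type":"string"}},"required":["offsets"],"additionalProperties":false}. offsets is a list of rows, 1 to 20 of them, each an object with the fields jaw (the finger opening in m), d (a list: dx, dy, dz in parts of the range, where 1.0 means 600 mm), spin (a turn about the tool's z in shares of 2 rad (1.0 is 2 rad)); a field left out counts as zero (the opening has to be given); each row shifts and turns the commanded pose from where the row before left it, along the tool's axes as they then stand; what a row does not reach is not made up. A row lasts 1/12 s, in which the tool goes at most 0.0417 m and 0.125 rad, less where a joint would pass 70% of its speed; a pose out of reach is approached as far as the arm can. The fingers move at their own pace and stop on an object; the grip force is fixed at half the most. Time passes only in rows, so rows that do not move let the fingers close. The tool returns the time, the measured TCP pose, the force, the opening and the grip force at its end. only (a regular expression) keeps the lines of the reply that match it, lines (a string "A,B") keeps lines A to B, and quiet returns only ok. A shift or turn number past 1, either way, is cut back to 1. Input that does not fit is refused with a message, and nothing moves.
- robot.get_obs(): the state, without advancing time (a new reading comes with each control period).
- robot.snapshot(name): name is "side" or "top" or "wrist"; returns a dict with "color" (400x640x3 uint8, blue, green, red), "fx", "fy", "cx", "cy" (pixels), "extrinsics" (4x4, takes a point from world to camera coordinates). Camera axes: x right, y down, z forward; pixel columns grow to the right and rows downward; lengths in m; the calibration is good to about 2 mm. A picture is of the moment at which its call begins. There is no depth.
- robot.close_job(): hands the job in; it is judged then, once.
The state is a dict: "time": time; "joint_positions": joint angles; "qvel": joint speeds; "joint_torque": joint torques, N m; "tool_pos": TCP position; "ee_rot": TCP orientation; "wrist_force": force on the tool from outside, world axes, zero at the start; "wrist_torque": the same for the moment, N m; "width": finger opening in m; "finger_force": force on a finger pad.
Only numpy, scipy, OpenCV 4.12 (cv2) and the standard library are available. Lean on these libraries where they do the work, as an engineer would, in place of code of your own. Each camera call takes 0.05 s, during which the arm holds its last target. There are 200 camera calls.

### The job

The desiccant in the dry box is due for the oven. Raise the box's lid until its folding stay locks, and with the stay holding it lift the canister off its stand, keep it upright and set it down, without dropping it, standing on the aluminium tray that lies on the bench next to the box. Then break the stay at its knee and lower the lid gently, without letting it fall, until it is fully shut; the two sample boxes stay undisturbed inside.

Things in the scene. Friction and masses are not known exactly. Their poses are not given: they have to be found in the camera images.
- box: Grey painted steel dry box, 190 deep (x) x 250 wide (y), rim 106 high, standing on the bench and fixed; lid hinged along its far (+x) edge. Origin: centre of the underside; x points from its front (pull handle, small dial) to the hinge, y to its left, z up. Inside, a sheet stand (top at z 21) for the canister at x -34, y -45, and two sample boxes at the back. The stay is at its left wall.
- lid (a joint): Opening angle of the lid (0.7 kg, 257 wide): 0 shut, 1.45 with the stay straight, which stops it there. The hinge is stiff: the lid stays where left above about 1.15 rad, below that it falls shut unless held (about 3 N at the bar lift it).
- lid_hinge (a point): Middle of the lid's hinge axis, which runs along the box's y; 98 behind the box's origin (x) and 109 above it.
- lid_bar (a point): Middle of the lid's pull handle: a round steel bar 10 in diameter and 116 long along the box's y, on two posts at 48 either side, standing 34 out from the lid's front edge, so a finger fits between. It is 230 from the hinge axis; it swings from the front of the shut box (z 110) to straight over the lid's edge (z about 338) as the lid opens. It may turn in the grip. Axes as the lid's.
- stay_knee (a joint): Knee angle of the folding stay: 0 folded (lid shut), 2.95 straight; a light spring pushes it on to its stop at 3.04, where it locks (above 2.99). Locked, it holds the lid up against any push. About 3 N on the boss toward the box's front breaks it; below about 2.6 it stays broken when let go; nearer straight, or if the lid is pushed back up, it locks again. 2.15 goes with lid 1.30.
- knee_boss (a point): Centre of the stay's knee: round dark boss, diameter 19, 18 long along the box's y, joining two flat bars 14 x 4. It folds toward the box's front. Locked, it is 55 in front of (-x) and 47 above the hinge axis; the raised lid stands close behind it, so come from above tilted about 30 degrees, the gripper leaning to the front. Moved 35 to the front and 10 up it is well broken (stay_knee about 2.2).
- stay_foot (a point): Lower pivot of the stay on the inside of the box's left wall, 95 in front of the hinge axis, 20 below it and 106 left of the box's middle. The knee boss swings round it at 78; the upper bar is 68 long.
- canister: Aluminium desiccant can, perforated, 60 in diameter, 46 high, 0.22 kg, standing on the sheet stand in the box between lips 4 high. Origin: centre of its underside, z up. Its rigid arched handle lies in its y-z plane.
- handle_top (a point): Middle of the straight top of the canister's handle: steel rod 8.4 in diameter, straight for 32 along the canister's y, 75 above the canister's underside, 25 free space below the rod. Axes as the canister's.
- tray: Perforated aluminium tray, 197 (x) x 287 (y) x 11 high, lying loose on the bench on the left or right of the box, its long side to the robot's depth. Floor 2 thick, walls 2 thick. Origin: centre of the underside. Tweezers lie across it near its -y end (far from the robot), within y -115 to -90; the rest is empty.
- sample_a: Open sample box, 52 x 68 x 18, with small chips, loose on the floor (z 10) of the dry box at the back right. Origin: centre of the underside.
- sample_b: A second, like sample box (52 x 68 x 18), at the back, left of the first. Origin: centre of the underside.

How it is judged:
By the outcome, as a careful person would: the job done as asked, in the order asked, and still so for the second after the job is handed in, with the robot touching nothing.
It also fails if it takes over 64 s, if anything falls off the work surface, if the arm or the gripper's body presses on something with over 40 N, if the wrist force passes 120 N, or if a joint passes its speed limit or range.

## Working session

There is one attempt and no reset: what is moved stays moved. The work goes in short steps, Python scripts to look and compute and a tool call to move; the robot and the scene stay as the last step left them, time stands still between calls to the robot, and variables do not carry over. Pictures are saved under pics/ and viewed, at most 10 in all, crops included, and the job is handed in when it is done.

```bash
ls; mkdir -p pics
```

Run:
```python
from bench import robot
import cv2,numpy as np
for n in ("side","top"):
    s=robot.snapshot(n); cv2.imwrite(f"pics/{n}0.png",s["color"])
    print(n,s["fx"],s["fy"],s["cx"],s["cy"]);print(np.round(s["extrinsics"],4).tolist())
o=robot.get_obs();print({k:np.round(v,3) for k,v in o.items()})
```

```text
bench.py
pics
side 373.11556616844445 373.11556616844445 323.22504984475114 196.4437976792992
[[0.3671, 0.9302, 0.0084, -0.0892], [0.6794, -0.2619, -0.6855, -0.328], [-0.6354, 0.2573, -0.7281, 1.2774], [0.0, 0.0, 0.0, 1.0]]
top 423.87168843218024 423.87168843218024 323.25427638753473 203.87884406586736
[[0.0034, -0.9998, -0.0201, -0.0998], [-0.9873, -0.0001, -0.1587, 0.5666], [0.1587, 0.0203, -0.9871, 1.0739], [0.0, 0.0, 0.0, 1.0]]
{'time': np.float64(0.1), 'joint_positions': array([ 1.154,  0.088,  1.372, -0.   ,  1.684, -0.103]), 'qvel': array([-0.001, -0.002, -0.004,  0.001,  0.002,  0.   ]), 'joint_torque': array([ 2.0000e-03, -3.4125e+01, -3.0330e+01,  7.2000e-02,  3.0000e-02,
       -0.0000e+00]), 'tool_pos': array([0.17 , 0.523, 0.204]), 'ee_rot': array([-3.14 , -0.   ,  2.828]), 'wrist_force': array([-0.7  , -0.023, -0.403]), 'wrist_torque': array([ 0.002,  0.019, -0.001]), 'finger_force': np.float64(0.0), 'width': np.float64(0.094)}
```

View pics/top0.png

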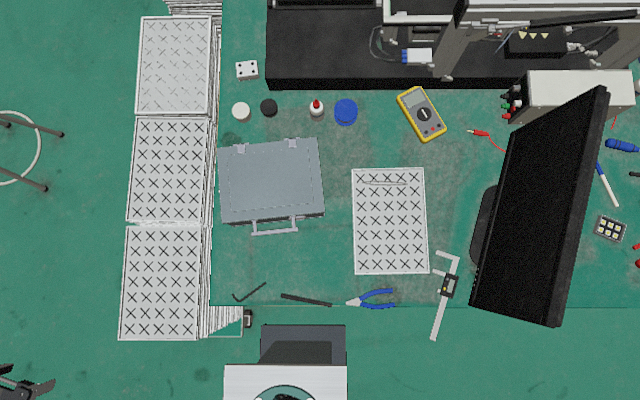

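View pics/side0.png

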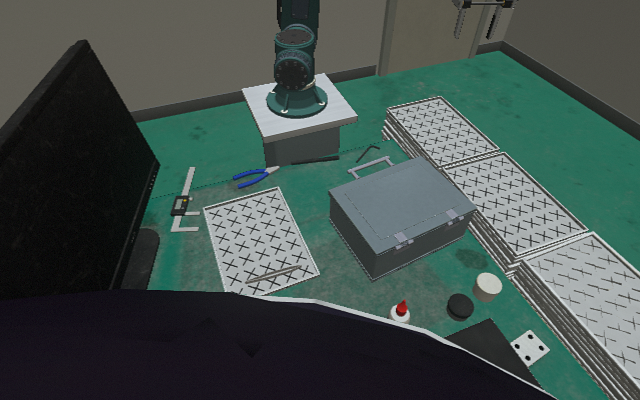

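The top view shows the box at about (270,180), with its bar running (253,233)-(297,229), and the tray on the right at (352..428, 168..273), with tweezers at its far end. The side view agrees. I'll zoom in to measure.

Run:
```python
import cv2
a=cv2.imread("pics/top0.png")[125:285,205:440]
cv2.imwrite("pics/crop.png",cv2.resize(a,None,fx=3.4,fy=3.4,interpolation=cv2.INTER_CUBIC))
```

```text
(no output)
```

View pics/crop.png

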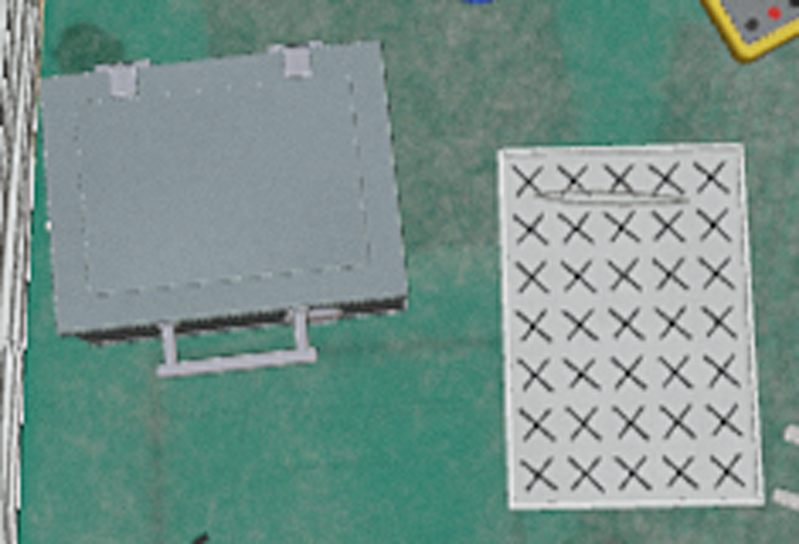

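Create h.py:
```python
from bench import robot
import cv2,numpy as np
from scipy.spatial.transform import Rotation as R
from scipy.optimize import least_squares
def proj(s,P):
    P=np.atleast_2d(P);E=s["extrinsics"];c=P@E[:3,:3].T+E[:3,3]
    return np.c_[s["fx"]*c[:,0]/c[:,2]+s["cx"],s["fy"]*c[:,1]/c[:,2]+s["cy"]]
def unproj(s,u,v,z):
    E=s["extrinsics"];d=E[:3,:3].T@np.array([(u-s["cx"])/s["fx"],(v-s["cy"])/s["fy"],1]);o=-E[:3,:3].T@E[:3,3]
    return o+d*(z-o[2])/d[2]
```

Run:
```python
from h import *
s=robot.snapshot("top")
f=lambda u,v:((u+.5)/3.4+205-.5,(v+.5)/3.4+125-.5)
b=[unproj(s,*f(*p),.110) for p in((158,370),(316,354))]
print("bar",b,np.linalg.norm(b[0]-b[1]))
l=[unproj(s,*f(*p),.113) for p in((40,77),(380,42),(407,303),(62,334))]
print("lid",np.round(l,4),[np.linalg.norm(l[i]-l[i-1]) for i in range(4)])
t=np.array([unproj(s,*f(*p),.011) for p in((499,150),(744,144),(763,502),(511,508))])
print("tray",t.round(4),t.mean(0),[np.linalg.norm(t[i]-t[i-1]) for i in range(4)])
# fit box
obs=np.array([f(*p) for p in((158,370),(316,354),(40,77),(380,42),(407,303),(62,334))])
def loc(p):
    x,y,a,zl,xb,xf=p
    L=np.array([[-.132,.058,.110],[-.132,-.058,.110],[xb,.1285,zl],[xb,-.1285,zl],[xf,-.1285,zl],[xf,.1285,zl]])
    return L@R.from_euler("z",a).as_matrix().T+[x,y,0]
r=least_squares(lambda p:(proj(s,loc(p))-obs).ravel(),[.5,.1,.1,.113,.1,-.1])
print(r.x.round(4),r.fun.round(1))
```

Add to h.py:
```python
B=np.array([.6195,.034]);YAW=.104
def box(x,y,z): c,s=np.cos(YAW),np.sin(YAW);return np.array([B[0]+c*x-s*y,B[1]+s*x+c*y,z])
def delta(target,psi=None):
    """tool-frame shift to target TCP if yaw is psi (turn first), and the turn about tool z"""
    o=robot.get_obs();p=o["tool_pos"];cur=o["ee_rot"][2]
    psi=cur if psi is None else psi
    d=R.from_euler("xyz",[np.pi,0,psi]).inv().apply(np.array(target)-p)
    t=-((psi-cur+np.pi)%(2*np.pi)-np.pi)
    print("from",p.round(4),"rot",o["ee_rot"].round(3),"w",round(float(o["width"]),4),"F",o["wrist_force"].round(1),"| d",d.round(4),"turn",round(t,3),"t",round(float(o["time"]),2))
```

Run:
```python
from h import *
P=np.pi/2+.104
s=robot.snapshot("top");print(unproj(s,205,340,.1),unproj(s,215,225,.1),box(-.132,0,.092))
delta(box(-.132,0,.16),P)
```

```text
[0.22758864 0.18215222 0.1       ] [0.50430938 0.17028527 0.1       ] [0.48821321 0.02029673 0.092     ]
from [0.1696 0.5228 0.2048] rot [-3.14  -0.     2.828] w 0.0942 F [-0.1 -0.   1. ] | d [-0.5329  0.2647  0.0448] turn 1.153 t 0.2
```

Careful with the scale: shifts go in shares of 600 mm and turns go in shares of 2 rad. That gives: -0.01 m / 0.6 = -0.0167, 0.1153 rad / 2 = 0.0577.

>>> {"op": "nudge_tcp", "data": {"offsets": [{"jaw": 0.03, "d": [0, 0, -0.0167], "spin": 0.0577}, {"jaw": 0.03, "d": [0, 0, -0.0167], "spin": 0.0577}, {"jaw": 0.03, "d": [0, 0, -0.0167], "spin": 0.0577}, {"jaw": 0.03, "d": [0, 0, -0.0167], "spin": 0.0577}, {"jaw": 0.03, "d": [0, 0, -0.0167], "spin": 0.0577}, {"jaw": 0.03, "d": [0, 0, -0.0167], "spin": 0.0577}, {"jaw": 0.03, "d": [0, 0, -0.0167], "spin": 0.0577}, {"jaw": 0.03, "spin": 0.0577}, {"jaw": 0.03, "spin": 0.0577}, {"jaw": 0.03, "spin": 0.0577}, {"jaw": 0.03}]}}

```text
time: 1.12
tool_pos: [0.1698, 0.5231, 0.2753]
ee_rot: [-3.141, 0.0, 1.673]
wrist_force: [-0.4, -0.2, -0.6]
width: 0.0302
finger_force: 0.0
```

```bash
python3 -c "
from h import *
delta(box(-.132,0,.16),np.pi/2+.104)"
```

```text
from [0.1698 0.5231 0.2753] rot [-3.141  0.     1.673] w 0.0302 F [-0.4 -0.2 -0.6] | d [-0.5331  0.2645  0.1153] turn -0.002 t 1.12
```

Scaled: -0.036 m / 0.6 = -0.06, -0.029 m / 0.6 = -0.0483.

>>> {"op": "nudge_tcp", "data": {"offsets": [{"jaw": 0.03, "d": [-0.06, 0.03, 0]}, {"jaw": 0.03, "d": [-0.06, 0.03, 0]}, {"jaw": 0.03, "d": [-0.06, 0.03, 0]}, {"jaw": 0.03, "d": [-0.06, 0.03, 0]}, {"jaw": 0.03, "d": [-0.06, 0.03, 0]}, {"jaw": 0.03, "d": [-0.06, 0.03, 0]}, {"jaw": 0.03, "d": [-0.06, 0.03, 0]}, {"jaw": 0.03, "d": [-0.06, 0.03, 0]}, {"jaw": 0.03, "d": [-0.06, 0.03, 0]}, {"jaw": 0.03, "d": [-0.06, 0.03, 0]}, {"jaw": 0.03, "d": [-0.06, 0.03, 0.0333]}, {"jaw": 0.03, "d": [-0.06, 0.03, 0.0333]}, {"jaw": 0.03, "d": [-0.06, 0.03, 0.0333]}, {"jaw": 0.03, "d": [-0.06, 0.03, 0.0333]}, {"jaw": 0.03, "d": [-0.0483, 0.0217, 0.0333]}, {"jaw": 0.03, "d": [0, 0, 0.0333]}, {"jaw": 0.03}, {"jaw": 0.03}]}}

```text
time: 2.62
tool_pos: [0.4814, 0.0304, 0.1601]
ee_rot: [-3.138, -0.001, 1.676]
wrist_force: [-0.4, -0.0, 0.9]
width: 0.0298
finger_force: 0.0
```

Run:
```python
from h import *
delta(box(-.132,0,.092),np.pi/2+.104)
s=robot.snapshot("wrist");cv2.imwrite("pics/w1.png",s["color"])
for y in(-.058,.058): print(proj(s,box(-.132,y,.11)).round(0))
```

```text
from [0.4814 0.0304 0.1601] rot [-3.138e+00 -1.000e-03  1.676e+00] w 0.0298 F [-0.4 -0.   0.9] | d [-0.0108  0.0057  0.0681] turn 0.001 t 2.62
[[330. 300.]]
[[331. 152.]]
```

View pics/w1.png

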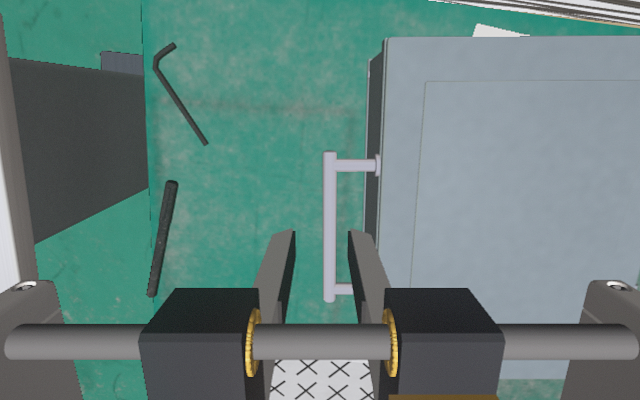

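The bar appears at (330,152)-(330,300), where it was predicted, centred between the fingertips. Descending and gripping.

Scaled: 0.017 m / 0.6 = 0.0283, -0.011 m / 0.6 = -0.0183.

>>> {"op": "nudge_tcp", "data": {"offsets": [{"jaw": 0.03, "d": [-0.0183, 0.0095, 0]}, {"jaw": 0.03, "d": [0, 0, 0.0283]}, {"jaw": 0.03, "d": [0, 0, 0.0283]}, {"jaw": 0.03, "d": [0, 0, 0.0283]}, {"jaw": 0.03, "d": [0, 0, 0.0267]}, {"jaw": 0.03}, {"jaw": 0.0}, {"jaw": 0}, {"jaw": 0}, {"jaw": 0}]}}

```text
time: 3.5
tool_pos: [0.488, 0.0199, 0.0962]
ee_rot: [-3.139, 0.001, 1.675]
wrist_force: [-6.7, -1.1, 5.3]
width: 0.0087
finger_force: 30.0
```

```bash
python3 -c "
from h import *
delta(box(-.132,0,.092),np.pi/2+.104)
t=np.linspace(0,1.45,21);c=np.array([[.23*(1-np.cos(a)),-.23*np.sin(a)] for a in t]);print(np.diff(c,axis=0).round(4).tolist())"
```

```text
from [0.488  0.0199 0.0962] rot [-3.139e+00  1.000e-03  1.675e+00] w 0.0087 F [-6.7 -1.1  5.3] | d [0.0004 0.0003 0.0042] turn 0.001 t 3.5
[[0.0006, -0.0167], [0.0018, -0.0166], [0.003, -0.0164], [0.0042, -0.0161], [0.0053, -0.0158], [0.0065, -0.0154], [0.0076, -0.0149], [0.0086, -0.0143], [0.0096, -0.0136], [0.0106, -0.0129], [0.0115, -0.0121], [0.0123, -0.0112], [0.0131, -0.0103], [0.0138, -0.0093], [0.0145, -0.0083], [0.015, -0.0072], [0.0155, -0.0061], [0.0159, -0.005], [0.0162, -0.0038], [0.0165, -0.0026]]
```

Scaled: -0.0167 m / 0.6 = -0.0278, -0.0166 m / 0.6 = -0.0277.

>>> {"op": "nudge_tcp", "data": {"offsets": [{"jaw": 0, "d": [0, 0.001, -0.0278]}, {"jaw": 0, "d": [0, 0.003, -0.0277]}, {"jaw": 0, "d": [0, 0.005, -0.0273]}, {"jaw": 0, "d": [0, 0.007, -0.0268]}, {"jaw": 0, "d": [0, 0.0088, -0.0263]}, {"jaw": 0, "d": [0, 0.0108, -0.0257]}, {"jaw": 0, "d": [0, 0.0127, -0.0248]}, {"jaw": 0, "d": [0, 0.0143, -0.0238]}, {"jaw": 0, "d": [0, 0.016, -0.0227]}, {"jaw": 0, "d": [0, 0.0177, -0.0215]}, {"jaw": 0, "d": [0, 0.0192, -0.0202]}, {"jaw": 0, "d": [0, 0.0205, -0.0187]}, {"jaw": 0}]}}

```text
time: 4.58
tool_pos: [0.5698, 0.0287, 0.2752]
ee_rot: [3.141, 0.0, 1.675]
wrist_force: [-7.4, 0.6, 9.2]
width: 0.0091
finger_force: 30.0
```

```bash
python3 -c "
from h import *
a=.87;delta(box(.098-.23*np.cos(a),0,.096+.23*np.sin(a)),np.pi/2+.104)"
```

```text
from [0.5698 0.0287 0.2752] rot [3.141 0.    1.675] w 0.0091 F [-7.4  0.6  9.2] | d [ 0.0001 -0.0003  0.0034] turn 0.001 t 4.58
```

Scaled: 0.0159 m / 0.6 = 0.0265, 0.0155 m / 0.6 = 0.0258.

>>> {"op": "nudge_tcp", "data": {"offsets": [{"jaw": 0, "d": [0, 0.0218, -0.0172]}, {"jaw": 0, "d": [0, 0.023, -0.0155]}, {"jaw": 0, "d": [0, 0.0242, -0.0138]}, {"jaw": 0, "d": [0, 0.025, -0.012]}, {"jaw": 0, "d": [0, 0.0258, -0.0102]}, {"jaw": 0, "d": [0, 0.0265, -0.0083]}, {"jaw": 0, "d": [0, 0.02, -0.005]}, {"jaw": 0, "d": [0, 0.0167, -0.0033]}, {"jaw": 0, "d": [0, 0.0117, -0.0017]}, {"jaw": 0, "d": [0, 0.005, 0]}, {"jaw": 0}, {"jaw": 0}]}}

```text
time: 5.58
tool_pos: [0.6897, 0.0416, 0.3261]
ee_rot: [3.137, -0.0, 1.676]
wrist_force: [-0.4, 1.4, 5.4]
width: 0.0091
finger_force: 30.0
```

Run:
```python
from h import *
a=1.45;delta(box(.098-.23*np.cos(a),0,.096+.23*np.sin(a)),np.pi/2+.104)
s=robot.snapshot("side");cv2.imwrite("pics/s2.png",cv2.resize(s["color"][60:320,250:570],None,fx=2.4,fy=2.3))
h=box(.098,.106,.109)
for dx,dz in((-.055,.047),(-.095,-.02)):
  p=proj(s,box(.098+dx,.106,.109+dz))[0];print((p-[250,60])*[2.4,2.3])
```

```text
from [0.6897 0.0416 0.3261] rot [ 3.137 -0.     1.676] w 0.0091 F [-0.4  1.4  5.4] | d [-0.0003 -0.0004  0.0017] turn 0.001 t 5.58
[500.01479253 280.94047748]
[452.67918764 303.67264093]
```

View pics/s2.png

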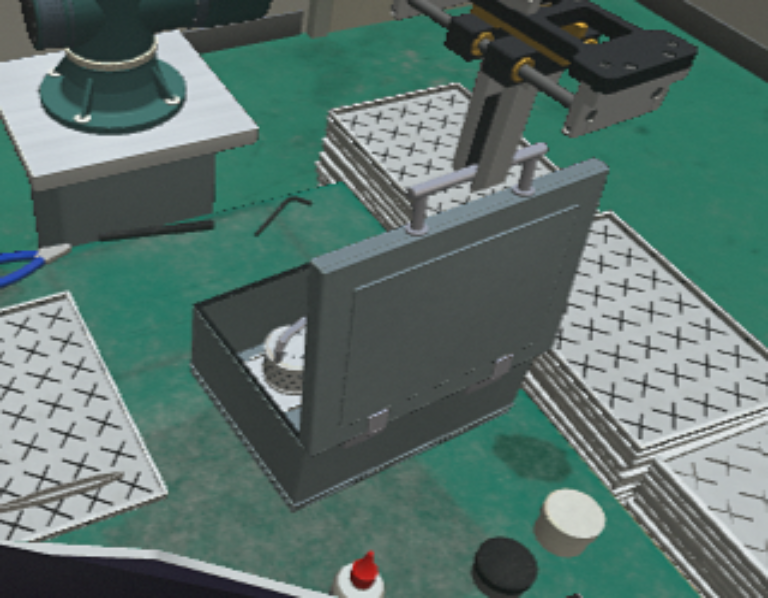

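The lid is up, with the bar at (415..545,190..150) in the crop. I'll push it to the stop, then pull gently forward to test the lock.

Scaled: 0.004 m / 0.6 = 0.0067.

>>> {"op": "nudge_tcp", "data": {"offsets": [{"jaw": 0, "d": [0, 0.0067, 0]}, {"jaw": 0}, {"jaw": 0}, {"jaw": 0}]}}

```text
time: 5.97
tool_pos: [0.6907, 0.0418, 0.3262]
ee_rot: [-3.14, -0.0, 1.676]
wrist_force: [-8.4, 0.8, 7.2]
width: 0.0086
finger_force: 30.0
```

>>> {"op": "nudge_tcp", "data": {"offsets": [{"jaw": 0, "d": [0, -0.0083, 0]}, {"jaw": 0, "d": [0, -0.0083, 0]}, {"jaw": 0}, {"jaw": 0}]}}

```text
time: 6.3
tool_pos: [0.6881, 0.0414, 0.3259]
ee_rot: [3.125, 0.0, 1.677]
wrist_force: [10.8, 3.3, 4.7]
width: 0.0094
finger_force: 30.0
```

Scaled: -0.03 m / 0.6 = -0.05, -0.02 m / 0.6 = -0.0333.

>>> {"op": "nudge_tcp", "data": {"offsets": [{"jaw": 0.03, "d": [0, 0.0067, 0]}, {"jaw": 0.03}, {"jaw": 0.03}, {"jaw": 0.03, "d": [0, 0, -0.0333]}, {"jaw": 0.03, "d": [0, 0, -0.0333]}, {"jaw": 0.05, "d": [0, -0.0333, -0.0167]}, {"jaw": 0.06, "d": [-0.0167, -0.05, 0]}, {"jaw": 0.06, "d": [-0.0333, -0.05, 0]}, {"jaw": 0.06, "d": [-0.0333, -0.05, 0]}, {"jaw": 0.06, "d": [0, -0.05, 0]}, {"jaw": 0.06}, {"jaw": 0.06}]}}

```text
time: 7.3
tool_pos: [0.5521, -0.0239, 0.3735]
ee_rot: [3.14, 0.0, 1.674]
wrist_force: [0.6, 0.2, 0.4]
width: 0.0606
finger_force: 0.0
```

Run:
```python
from h import *
delta(box(-.034,-.045,.21))
w=robot.snapshot("wrist");cv2.imwrite("pics/w3.png",w["color"])
for n,p in dict(handle=(-.034,-.045,.096),knee=(.043,.106,.156),foot=(.003,.106,.089)).items(): print(n,proj(w,box(*p)).round())
```

```text
from [ 0.5521 -0.0239  0.3735] rot [3.14  0.    1.674] w 0.0606 F [0.6 0.2 0.4] | d [0.0056 0.039  0.1635] turn -0.0 t 7.3
handle [[350. 157.]]
knee [[430.  27.]]
foot [[381.  38.]]
```

View pics/w3.png

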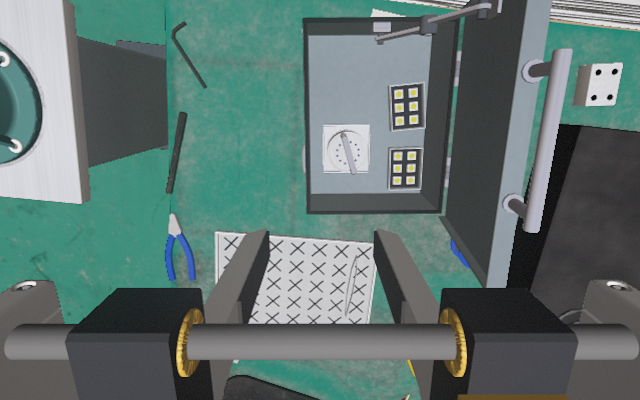

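The wrist view shows the stay straight with its knee at (428,26) as predicted, the canister near (347,150) and its handle slanting (343,132)-(354,173). Zooming in for its yaw.

Run:
```python
import cv2
a=cv2.imread("pics/w3.png")[110:190,310:390]
cv2.imwrite("pics/w3c.png",cv2.resize(a,None,fx=7,fy=7,interpolation=cv2.INTER_CUBIC))
```

```text
(no output)
```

View pics/w3c.png

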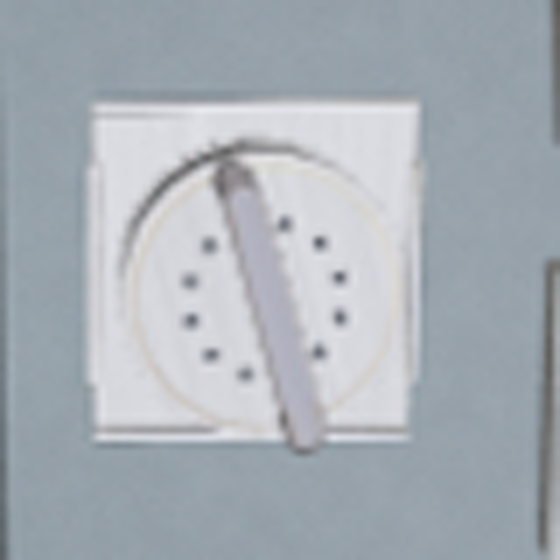

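Run:
```python
from h import *
s=robot.snapshot("wrist");f=lambda u,v:((u+.5)/7+310-.5,(v+.5)/7+110-.5)
a,b=[unproj(s,*f(*p),.096) for p in((240,190),(305,435))]
print(a,b,np.linalg.norm(a-b),(a+b)/2,"axis ang",np.arctan2((a-b)[1],(a-b)[0]))
print("can top centre",unproj(s,*f(268,292),.067),"nominal",box(-.034,-.045,.096))
for p in((93,103),(420,101),(410,438),(95,436)): print(unproj(s,*f(*p),.023).round(4),end=" ")
```

```text
[0.5795407  0.01291777 0.096     ] [ 0.59820023 -0.03341788  0.096     ] 0.049951675349423116 [ 0.58887047 -0.01025005  0.096     ] axis ang 1.9536311564540703
can top centre [ 0.59014956 -0.01006135  0.067     ] nominal [ 0.59035527 -0.01428649  0.096     ]
[0.5507 0.0213 0.023 ] [0.6225 0.0292 0.023 ] [ 0.631  -0.0461  0.023 ] [ 0.559  -0.0532  0.023 ]
```

Scaled: -0.085 rad / 2 = -0.0425.

>>> {"op": "nudge_tcp", "data": {"offsets": [{"jaw": 0.06, "spin": -0.0425}, {"jaw": 0.06, "spin": -0.0425}, {"jaw": 0.06, "spin": -0.04}, {"jaw": 0.06}], "quiet": true}}

```text
ok
```

```bash
python3 -c "
from h import *
delta([.590,-.0108,.078])"
```

```text
from [ 0.5548 -0.0231  0.3717] rot [-3.141e+00 -1.000e-03  1.927e+00] w 0.0598 F [-0.6  0.9 -0.2] | d [-0.0008  0.0372  0.2937] turn -0.0 t 7.73
```

Scaled: 0.03 m / 0.6 = 0.05, 0.02 m / 0.6 = 0.0333.

>>> {"op": "nudge_tcp", "data": {"offsets": [{"jaw": 0.05, "d": [0, 0.031, 0.0167]}, {"jaw": 0.05, "d": [0, 0.031, 0.0333]}, {"jaw": 0.05, "d": [0, 0, 0.05]}, {"jaw": 0.05, "d": [0, 0, 0.05]}, {"jaw": 0.05, "d": [0, 0, 0.05]}, {"jaw": 0.05, "d": [0, 0, 0.05]}, {"jaw": 0.05, "d": [0, 0, 0.0333]}, {"jaw": 0.05, "d": [0, 0, 0.0167]}, {"jaw": 0.05}]}}

```text
time: 8.48
tool_pos: [0.5874, -0.0101, 0.1887]
ee_rot: [-3.136, -0.003, 1.924]
wrist_force: [0.0, 0.5, 0.4]
width: 0.05
finger_force: 0.0
```

Run:
```python
from h import *
delta([.590,-.0108,.078])
s=robot.snapshot("wrist");cv2.imwrite("pics/w4.png",s["color"])
```

```text
from [ 0.5874 -0.0101  0.1887] rot [-3.136e+00 -3.000e-03  1.924e+00] w 0.05 F [0.  0.5 0.4] | d [-0.0015  0.0022  0.1107] turn -0.0 t 8.48
```

View pics/w4.png

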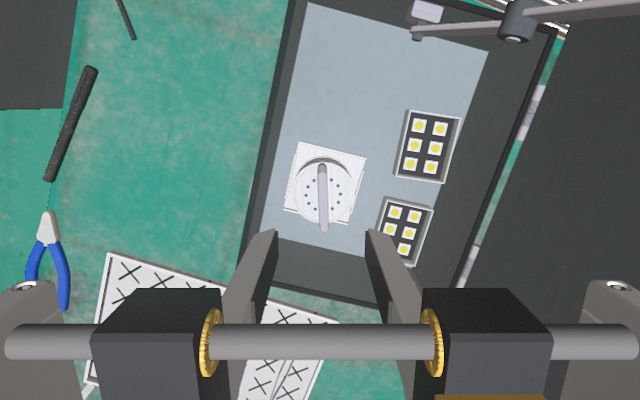

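The handle stands vertical in the image at (322,165)-(324,230), midway between the fingers. Descending and gripping.

Scaled: 0.025 m / 0.6 = 0.0417, 0.02 m / 0.6 = 0.0333.

>>> {"op": "nudge_tcp", "data": {"offsets": [{"jaw": 0.05, "d": [-0.0025, 0.0037, 0.0333]}, {"jaw": 0.05, "d": [0, 0, 0.0417]}, {"jaw": 0.05, "d": [0, 0, 0.0417]}, {"jaw": 0.05, "d": [0, 0, 0.0333]}, {"jaw": 0.05, "d": [0, 0, 0.025]}, {"jaw": 0.05, "d": [0, 0, 0.0083]}, {"jaw": 0.05}, {"jaw": 0.05}]}}

```text
time: 9.2
tool_pos: [0.5924, -0.0113, 0.0846]
ee_rot: [3.139, 0.001, 1.925]
wrist_force: [0.1, -0.5, -0.2]
width: 0.0497
finger_force: 0.0
```

>>> {"op": "nudge_tcp", "data": {"offsets": [{"jaw": 0.0}, {"jaw": 0}, {"jaw": 0}, {"jaw": 0}, {"jaw": 0}]}}

```text
time: 9.62
tool_pos: [0.5912, -0.0112, 0.083]
ee_rot: [3.141, 0.0, 1.925]
wrist_force: [0.2, -1.0, 0.4]
width: 0.0201
finger_force: 0.0
```

>>> {"op": "nudge_tcp", "data": {"offsets": [{"jaw": 0, "d": [0, 0, -0.0067]}, {"jaw": 0, "d": [0, 0, -0.0133]}, {"jaw": 0, "d": [0, 0, -0.02]}, {"jaw": 0}, {"jaw": 0}]}}

```text
time: 10.03
tool_pos: [0.5918, -0.0113, 0.108]
ee_rot: [3.139, 0.001, 1.925]
wrist_force: [-0.1, 0.4, -3.0]
width: 0.0073
finger_force: 30.0
```

The fingers were still closing when the lift began, so the rod may sit near their tips. I'll set the can back gently and regrip deeper.

Scaled: 0.006 m / 0.6 = 0.01, 0.003 m / 0.6 = 0.005.

>>> {"op": "nudge_tcp", "data": {"offsets": [{"jaw": 0, "d": [0, 0, 0.01]}, {"jaw": 0, "d": [0, 0, 0.005]}, {"jaw": 0}, {"jaw": 0}]}}

```text
time: 10.37
tool_pos: [0.5901, -0.0111, 0.0961]
ee_rot: [-3.139, -0.001, 1.925]
wrist_force: [-0.3, -0.6, -1.4]
width: 0.0072
finger_force: 30.0
```

>>> {"op": "nudge_tcp", "data": {"offsets": [{"jaw": 0, "d": [0, 0, 0.005]}, {"jaw": 0}, {"jaw": 0}]}}

```text
time: 10.62
tool_pos: [0.5908, -0.0112, 0.0942]
ee_rot: [-3.141, -0.0, 1.925]
wrist_force: [-0.4, 0.4, -2.2]
width: 0.0075
finger_force: 30.0
```

Scaled: 0.003 m / 0.6 = 0.005.

>>> {"op": "nudge_tcp", "data": {"offsets": [{"jaw": 0, "d": [0, 0, 0.005]}, {"jaw": 0}, {"jaw": 0}]}}

```text
time: 10.87
tool_pos: [0.591, -0.0112, 0.0915]
ee_rot: [3.141, 0.0, 1.925]
wrist_force: [0.1, 0.3, -2.7]
width: 0.0071
finger_force: 30.0
```

>>> {"op": "nudge_tcp", "data": {"offsets": [{"jaw": 0, "d": [0, 0, 0.0033]}, {"jaw": 0}, {"jaw": 0}]}}

```text
time: 11.12
tool_pos: [0.5913, -0.0113, 0.0915]
ee_rot: [3.14, 0.001, 1.925]
wrist_force: [-2.5, -0.4, 5.0]
width: 0.0073
finger_force: 30.0
```

>>> {"op": "nudge_tcp", "data": {"offsets": [{"jaw": 0, "d": [0, 0, 0.0033]}, {"jaw": 0}, {"jaw": 0}]}}

```text
time: 11.37
tool_pos: [0.5918, -0.0112, 0.0916]
ee_rot: [3.138, 0.002, 1.925]
wrist_force: [-5.5, -0.4, 11.7]
width: 0.0072
finger_force: 30.0
```

Scaled: 0.008 m / 0.6 = 0.0133, -0.004 m / 0.6 = -0.0067.

>>> {"op": "nudge_tcp", "data": {"offsets": [{"jaw": 0, "d": [0, 0, -0.0067]}, {"jaw": 0.03}, {"jaw": 0.03}, {"jaw": 0.03, "d": [0, 0, 0.0067]}, {"jaw": 0.03, "d": [0, 0, 0.0133]}, {"jaw": 0.03}, {"jaw": 0.03}]}}

```text
time: 11.95
tool_pos: [0.59, -0.0111, 0.0778]
ee_rot: [-3.139, -0.001, 1.925]
wrist_force: [0.1, 0.9, 0.1]
width: 0.0301
finger_force: 0.0
```

```bash
python3 -c "
from h import *
delta([.590,-.0108,.078])"
```

```text
from [ 0.59   -0.0111  0.0778] rot [-3.139e+00 -1.000e-03  1.925e+00] w 0.0301 F [0.1 0.9 0.1] | d [ 0.0003  0.0001 -0.0002] turn -0.0 t 11.95
```

>>> {"op": "nudge_tcp", "data": {"offsets": [{"jaw": 0}, {"jaw": 0}, {"jaw": 0}, {"jaw": 0}, {"jaw": 0}, {"jaw": 0}]}}

```text
time: 12.45
tool_pos: [0.5912, -0.0112, 0.0798]
ee_rot: [3.141, 0.0, 1.925]
wrist_force: [0.5, -0.3, 0.4]
width: 0.0075
finger_force: 30.0
```

>>> {"op": "nudge_tcp", "data": {"offsets": [{"jaw": 0, "d": [0, 0, -0.01]}, {"jaw": 0, "d": [0, 0, -0.02]}, {"jaw": 0, "d": [0, 0, -0.0267]}, {"jaw": 0, "d": [0, 0, -0.0333]}, {"jaw": 0, "d": [0, 0, -0.0333]}, {"jaw": 0, "d": [0, 0, -0.0333]}, {"jaw": 0, "d": [0, 0, -0.0333]}, {"jaw": 0, "d": [0, 0, -0.0267]}, {"jaw": 0}, {"jaw": 0}]}}

```text
time: 13.28
tool_pos: [0.5915, -0.0113, 0.2111]
ee_rot: [3.139, 0.001, 1.925]
wrist_force: [0.5, -0.3, -3.0]
width: 0.0074
finger_force: 30.0
```

```bash
python3 -c "
from h import *
delta([.50,-.272,.08])"
```

```text
from [ 0.5915 -0.0113  0.2111] rot [3.139e+00 1.000e-03 1.925e+00] w 0.0074 F [ 0.5 -0.3 -3. ] | d [-0.2129 -0.1762  0.1311] turn -0.0 t 13.28
```

Careful with the scale: shifts go in shares of 600 mm and turns go in shares of 2 rad. That gives: 0.025 m / 0.6 = 0.0417, -0.02 m / 0.6 = -0.0333.

>>> {"op": "nudge_tcp", "data": {"offsets": [{"jaw": 0, "d": [-0.0133, -0.0117, 0]}, {"jaw": 0, "d": [-0.0267, -0.0225, 0]}, {"jaw": 0, "d": [-0.0333, -0.0275, 0]}, {"jaw": 0, "d": [-0.0333, -0.0275, 0]}, {"jaw": 0, "d": [-0.0333, -0.0275, 0]}, {"jaw": 0, "d": [-0.0333, -0.0275, 0]}, {"jaw": 0, "d": [-0.0333, -0.0275, 0]}, {"jaw": 0, "d": [-0.0333, -0.0275, 0]}, {"jaw": 0, "d": [-0.0333, -0.0275, 0]}, {"jaw": 0, "d": [-0.0333, -0.0275, 0]}, {"jaw": 0, "d": [-0.0267, -0.0225, 0.0167]}, {"jaw": 0, "d": [-0.0133, -0.0117, 0.0333]}, {"jaw": 0, "d": [0, 0, 0.0417]}, {"jaw": 0, "d": [0, 0, 0.0417]}, {"jaw": 0, "d": [0, 0, 0.0333]}, {"jaw": 0, "d": [0, 0, 0.0167]}, {"jaw": 0}, {"jaw": 0}]}}

```text
time: 14.78
tool_pos: [0.5, -0.2661, 0.0986]
ee_rot: [-3.14, -0.002, 1.925]
wrist_force: [0.1, 0.8, -2.9]
width: 0.0076
finger_force: 30.0
```

```bash
python3 -c "
from h import *
delta([.50,-.27,.061])"
```

```text
from [ 0.5    -0.2661  0.0986] rot [-3.140e+00 -2.000e-03  1.925e+00] w 0.0076 F [ 0.1  0.8 -2.9] | d [-0.0036 -0.0013  0.0376] turn -0.0 t 14.78
```

Scaled: 0.012 m / 0.6 = 0.02, 0.01 m / 0.6 = 0.0167.

>>> {"op": "nudge_tcp", "data": {"offsets": [{"jaw": 0, "d": [0, 0, 0.02]}, {"jaw": 0, "d": [0, 0, 0.0167]}, {"jaw": 0, "d": [0, 0, 0.0133]}, {"jaw": 0, "d": [0, 0, 0.005]}, {"jaw": 0}, {"jaw": 0}]}}

```text
time: 15.28
tool_pos: [0.5007, -0.2662, 0.0663]
ee_rot: [-3.141, -0.0, 1.925]
wrist_force: [-0.3, -0.5, -2.3]
width: 0.0074
finger_force: 30.0
```

>>> {"op": "nudge_tcp", "data": {"offsets": [{"jaw": 0, "d": [0, 0, 0.0033]}, {"jaw": 0}, {"jaw": 0}]}}

```text
time: 15.53
tool_pos: [0.501, -0.2664, 0.0648]
ee_rot: [3.141, 0.0, 1.925]
wrist_force: [-0.8, 0.6, -1.6]
width: 0.0074
finger_force: 30.0
```

>>> {"op": "nudge_tcp", "data": {"offsets": [{"jaw": 0, "d": [0, 0, 0.0033]}, {"jaw": 0}, {"jaw": 0}]}}

```text
time: 15.78
tool_pos: [0.5007, -0.2662, 0.0624]
ee_rot: [-3.142, -0.0, 1.925]
wrist_force: [-0.5, 1.2, -1.9]
width: 0.0074
finger_force: 30.0
```

Scaled: 0.0015 m / 0.6 = 0.0025.

>>> {"op": "nudge_tcp", "data": {"offsets": [{"jaw": 0, "d": [0, 0, 0.0025]}, {"jaw": 0}, {"jaw": 0}]}}

```text
time: 16.03
tool_pos: [0.5007, -0.2662, 0.0609]
ee_rot: [-3.142, -0.0, 1.925]
wrist_force: [-1.1, -0.6, -1.6]
width: 0.0075
finger_force: 30.0
```

>>> {"op": "nudge_tcp", "data": {"offsets": [{"jaw": 0, "d": [0, 0, 0.002]}, {"jaw": 0}, {"jaw": 0}]}}

```text
time: 16.28
tool_pos: [0.501, -0.2663, 0.0608]
ee_rot: [3.141, 0.001, 1.925]
wrist_force: [-0.9, 1.2, 4.0]
width: 0.0072
finger_force: 30.0
```

>>> {"op": "nudge_tcp", "data": {"offsets": [{"jaw": 0, "d": [0, 0, 0.0017]}, {"jaw": 0}, {"jaw": 0}]}}

```text
time: 16.53
tool_pos: [0.5012, -0.2665, 0.0608]
ee_rot: [3.14, 0.001, 1.925]
wrist_force: [-3.2, 2.2, 8.4]
width: 0.0072
finger_force: 30.0
```

The can stands on the tray, with contact force seen. Releasing, rising, and turning for the stay.

Scaled: -0.03 m / 0.6 = -0.05, -0.025 m / 0.6 = -0.0417, -0.1217 rad / 2 = -0.0609.

>>> {"op": "nudge_tcp", "data": {"offsets": [{"jaw": 0, "d": [0, 0, -0.0033]}, {"jaw": 0.05}, {"jaw": 0.05}, {"jaw": 0.05}, {"jaw": 0.05, "d": [0, 0, -0.0167]}, {"jaw": 0.05, "d": [0, 0, -0.0417]}, {"jaw": 0.05, "d": [0, 0, -0.05]}, {"jaw": 0.03, "d": [0, 0, -0.05], "spin": -0.0609}, {"jaw": 0.03, "d": [0, 0, -0.05], "spin": -0.0609}, {"jaw": 0.03, "d": [0, 0, -0.05], "spin": -0.0609}, {"jaw": 0.03, "d": [0, 0, -0.05], "spin": -0.0609}, {"jaw": 0.03, "spin": -0.0609}, {"jaw": 0.03, "spin": -0.0609}, {"jaw": 0.03, "spin": -0.0609}, {"jaw": 0.03, "spin": -0.0609}, {"jaw": 0.03, "spin": -0.0609}, {"jaw": 0.03, "spin": -0.0609}, {"jaw": 0.03}, {"jaw": 0.03}]}}

```text
time: 18.12
tool_pos: [0.5008, -0.2664, 0.2463]
ee_rot: [-3.141, 0.001, 3.139]
wrist_force: [-0.5, -0.8, 0.4]
width: 0.0299
finger_force: 0.0
```

Run:
```python
from h import *
delta(box(.02,.106,.110),np.pi)
s=robot.snapshot("wrist");cv2.imwrite("pics/w5.png",s["color"]); 
s=robot.snapshot("top");cv2.imwrite("pics/t5.png",cv2.resize(s["color"][120:290,200:440],None,fx=3.3,fy=3.3));print(3.3*(proj(s,[[.5,-.266,.002],[.5,-.266,.077]])-[200,120]))
```

```text
from [ 0.5008 -0.2664  0.2463] rot [-3.141e+00  1.000e-03  3.139e+00] w 0.0299 F [-0.5 -0.8  0.4] | d [-0.1276  0.4079  0.1363] turn -0.003 t 18.12
[[611.52294789 365.44901594]
 [623.70480226 356.03862944]]
```

View pics/t5.png

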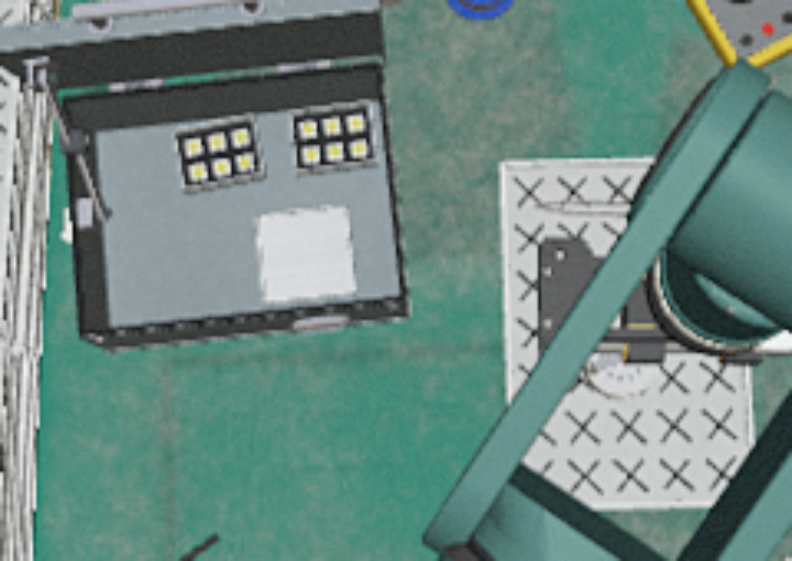

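The can stands on the tray at (620,375). The stay is straight, with its foot at (105,215) and its knee at (73,138).

Run:
```python
from h import *
s=robot.snapshot("top")
g=lambda p:(3.3*(proj(s,box(*p))-[200,120])).round()[0]
print("boss",g((.043,.106,.156)),"foot",g((.003,.106,.089)),"grip",g((.02,.106,.118)))
for n,(u,v),z in(("boss",(73,138),.156),("foot",(105,215),.089)):
  w=unproj(s,u/3.3+200,v/3.3+120,z)[:2]-B; c,q=np.cos(YAW),np.sin(YAW); print(n,(c*w[0]+q*w[1]).round(4),(-q*w[0]+c*w[1]).round(4))
```

```text
boss [ 73. 139.] foot [ 99. 211.] grip [ 88. 181.]
boss 0.0436 0.1062
foot -0.0009 0.1012
```

>>> {"op": "nudge_tcp", "data": {"offsets": [{"jaw": 0.03, "d": [-0.0067, 0.02, 0]}, {"jaw": 0.03, "d": [-0.0133, 0.0417, 0]}, {"jaw": 0.03, "d": [-0.0167, 0.0533, 0]}, {"jaw": 0.03, "d": [-0.0167, 0.0533, 0]}, {"jaw": 0.03, "d": [-0.0167, 0.0533, 0]}, {"jaw": 0.03, "d": [-0.0167, 0.0533, 0]}, {"jaw": 0.03, "d": [-0.0167, 0.0533, 0]}, {"jaw": 0.03, "d": [-0.0167, 0.0533, 0]}, {"jaw": 0.03, "d": [-0.0167, 0.0533, 0]}, {"jaw": 0.03, "d": [-0.0167, 0.0533, 0]}, {"jaw": 0.03, "d": [-0.0167, 0.0533, 0]}, {"jaw": 0.03, "d": [-0.0167, 0.0533, 0]}, {"jaw": 0.03, "d": [-0.0117, 0.045, 0]}, {"jaw": 0.03, "d": [-0.0067, 0.0233, 0]}, {"jaw": 0.03}, {"jaw": 0.03}]}}

```text
time: 19.6
tool_pos: [0.6234, 0.132, 0.2456]
ee_rot: [-3.141, -0.001, -3.141]
wrist_force: [-0.2, 0.3, -0.1]
width: 0.0301
finger_force: 0.0
```

```bash
python3 -c "
from h import *
delta(box(.02,.106,.110),np.pi)"
```

```text
from [0.6234 0.132  0.2456] rot [-3.141e+00 -1.000e-03 -3.141e+00] w 0.0301 F [-0.2  0.3 -0.1] | d [-0.005   0.0095  0.1356] turn 0.001 t 19.6
```

Scaled: 0.025 m / 0.6 = 0.0417, 0.015 m / 0.6 = 0.025.

>>> {"op": "nudge_tcp", "data": {"offsets": [{"jaw": 0.03, "d": [-0.0083, 0.0125, 0]}, {"jaw": 0.03, "d": [0, 0, 0.0417]}, {"jaw": 0.03, "d": [0, 0, 0.0417]}, {"jaw": 0.03, "d": [0, 0, 0.0417]}, {"jaw": 0.03, "d": [0, 0, 0.0417]}, {"jaw": 0.03, "d": [0, 0, 0.025]}, {"jaw": 0.03, "d": [0, 0, 0.0167]}, {"jaw": 0.03, "d": [0, 0, 0.0083]}, {"jaw": 0.03}, {"jaw": 0.03}]}}

```text
time: 20.43
tool_pos: [0.6294, 0.1388, 0.117]
ee_rot: [3.141, 0.002, 3.141]
wrist_force: [-0.7, 0.6, 0.7]
width: 0.0304
finger_force: 0.0
```

```bash
python3 -c "
from h import *
delta(box(.02,.104,.110),np.pi)"
```

```text
from [0.6294 0.1388 0.117 ] rot [3.141e+00 2.000e-03 3.141e+00] w 0.0304 F [-0.7  0.6  0.7] | d [0.0008 0.0007 0.007 ] turn -0.001 t 20.43
```

Scaled: 0.006 m / 0.6 = 0.01, 0.0008 m / 0.6 = 0.0013.

>>> {"op": "nudge_tcp", "data": {"offsets": [{"jaw": 0.03, "d": [0.0013, 0.0012, 0.01]}, {"jaw": 0.03}, {"jaw": 0.0}, {"jaw": 0.0}, {"jaw": 0.0}, {"jaw": 0.0}, {"jaw": 0.0}, {"jaw": 0}]}}

```text
time: 21.1
tool_pos: [0.628, 0.1392, 0.1102]
ee_rot: [-3.14, 0.0, -3.141]
wrist_force: [0.7, -0.8, 0.6]
width: 0.0046
finger_force: 29.7
```

```bash
python3 -c "
from h import *
delta(box(.02,.104,.110),np.pi)"
```

```text
from [0.628  0.1392 0.1102] rot [-3.14   0.    -3.141] w 0.0046 F [ 0.7 -0.8  0.6] | d [-0.0006  0.0003  0.0002] turn 0.001 t 21.1
```

Scaled: 0.002 m / 0.6 = 0.0033, -0.001 m / 0.6 = -0.0017.

>>> {"op": "nudge_tcp", "data": {"offsets": [{"jaw": 0, "d": [0.0033, 0, -0.0017]}, {"jaw": 0, "d": [0.0033, 0, -0.0017]}, {"jaw": 0}, {"jaw": 0}]}}

```text
time: 21.43
tool_pos: [0.6269, 0.1391, 0.1107]
ee_rot: [-3.14, 0.007, -3.142]
wrist_force: [8.8, -2.2, -8.6]
width: 0.0049
finger_force: 30.7
```

>>> {"op": "nudge_tcp", "data": {"offsets": [{"jaw": 0, "d": [0.0033, 0, -0.0017]}, {"jaw": 0, "d": [0.0033, -0.0017, -0.0017]}, {"jaw": 0}, {"jaw": 0}]}}

```text
time: 21.77
tool_pos: [0.6231, 0.1388, 0.1121]
ee_rot: [3.141, 0.007, -3.141]
wrist_force: [10.7, -0.3, -10.1]
width: 0.0044
finger_force: 30.6
```

Scaled: 0.002 m / 0.6 = 0.0033, -0.0008 m / 0.6 = -0.0013.

>>> {"op": "nudge_tcp", "data": {"offsets": [{"jaw": 0, "d": [0.0033, 0, -0.0013]}, {"jaw": 0, "d": [0.0033, 0, -0.001]}, {"jaw": 0}, {"jaw": 0}]}}

```text
time: 22.1
tool_pos: [0.6185, 0.1384, 0.1135]
ee_rot: [-3.141, 0.006, 3.141]
wrist_force: [8.3, -0.7, -8.8]
width: 0.0041
finger_force: 29.7
```

>>> {"op": "nudge_tcp", "data": {"offsets": [{"jaw": 0, "d": [0.0033, 0, -0.001]}, {"jaw": 0, "d": [0.0008, 0, -0.0008]}, {"jaw": 0}, {"jaw": 0}, {"jaw": 0}]}}

```text
time: 22.52
tool_pos: [0.616, 0.1383, 0.1141]
ee_rot: [-3.141, 0.005, 3.141]
wrist_force: [9.4, -1.3, -9.9]
width: 0.0039
finger_force: 29.7
```

Run:
```python
from h import *
s=robot.snapshot("side");im=cv2.resize(s["color"][60:320,250:570],None,fx=2.4,fy=2.3)
for a,c in((1.45,(0,0,255)),(1.38,(0,255,255)),(1.31,(255,0,255)),(1.24,(255,255,0))):
  for r,y in((.23,-.058),(.23,.058)):
    p=(proj(s,box(.098-r*np.cos(a),y,.110+r*np.sin(a)))[0]-[250,60])*[2.4,2.3];print(a,p.round());cv2.circle(im,tuple(p.round().astype(int).tolist()),2,c,-1)
cv2.imwrite("pics/s6.png",im)
```

```text
1.45 [411. 192.]
1.45 [545. 146.]
1.38 [395. 182.]
1.38 [528. 138.]
1.31 [380. 174.]
1.31 [511. 131.]
1.24 [366. 167.]
1.24 [495. 125.]
```

View pics/s6.png

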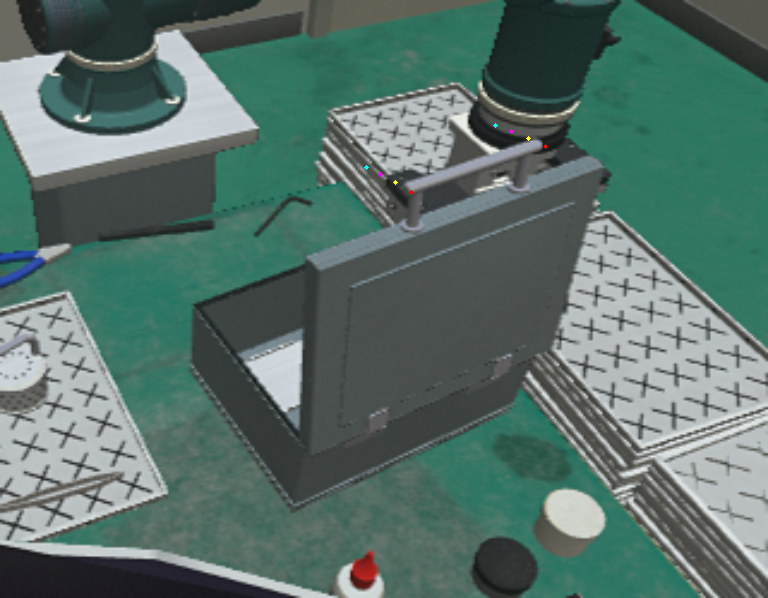

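The bar's near end is still at about (410,188), close to the 1.45 marker. I'll measure the lid's shift numerically between the two side pictures.

Create lid.py:
```python
from h import *
def lid(a="pics/s2.png"):
    A=cv2.imread(a);s=robot.snapshot("side");b=cv2.resize(s["color"][60:320,250:570],None,fx=2.4,fy=2.3)
    for n,(x,y,w,h) in dict(corner=(295,245,60,40),bracket=(360,400,40,40),rear=(580,160,40,30)).items():
        t=A[y:y+h,x:x+w];S=b[y-30:y+h+30,x-40:x+w+40];r=cv2.matchTemplate(S,t,cv2.TM_CCOEFF_NORMED);_,v,_,m=cv2.minMaxLoc(r);print(n,m[0]-40,m[1]-30,round(v,3),end="; ")
    g=lambda th,r,y:(proj(s,box(.098-r*np.cos(th),y,.110+r*np.sin(th)))[0]-[250,60])*[2.4,2.3]
    print("\nexpected per angle (corner):",[(th,(g(th,.196,-.128)-g(1.447,.196,-.128)).round(1).tolist()) for th in(1.43,1.41,1.39,1.36,1.32)])
if __name__=="__main__": lid()
```

```bash
python3 lid.py
```

```text
corner -3 -3 0.944; bracket -1 0 0.889; rear -3 -3 0.855; 
expected per angle (corner): [(1.43, [-2.9, -2.5]), (1.41, [-6.3, -5.3]), (1.39, [-9.6, -8.0]), (1.36, [-14.6, -11.8]), (1.32, [-21.1, -16.5])]
```

The lid has come down to about 1.43, so the knee is broken to about 2.65, with some slip in the grip. Pulling further.

Scaled: 0.003 m / 0.6 = 0.005, 0.002 m / 0.6 = 0.0033.

>>> {"op": "nudge_tcp", "data": {"offsets": [{"jaw": 0, "d": [0.005, 0, -0.0017]}, {"jaw": 0, "d": [0.005, 0, -0.0017]}, {"jaw": 0, "d": [0.0033, 0, -0.0008]}, {"jaw": 0}, {"jaw": 0}]}}

```text
time: 23.03
tool_pos: [0.6074, 0.1376, 0.1158]
ee_rot: [-3.14, 0.003, 3.14]
wrist_force: [9.7, -3.5, -12.0]
width: 0.0033
finger_force: 29.6
```

```bash
python3 lid.py
```

```text
corner -10 -9 0.889; bracket 0 -2 0.938; rear -12 -7 0.798; 
expected per angle (corner): [(1.43, [-2.9, -2.5]), (1.41, [-6.3, -5.3]), (1.39, [-9.6, -8.0]), (1.36, [-14.6, -11.8]), (1.32, [-21.1, -16.5])]
```

>>> {"op": "nudge_tcp", "data": {"offsets": [{"jaw": 0, "d": [0.005, 0, -0.0017]}, {"jaw": 0, "d": [0.005, 0, -0.0017]}, {"jaw": 0}, {"jaw": 0}]}}

```text
time: 23.42
tool_pos: [0.6019, 0.1373, 0.1165]
ee_rot: [-3.139, 0.004, 3.14]
wrist_force: [12.8, -2.6, -15.9]
width: 0.0018
finger_force: 30.1
```

```bash
python3 lid.py
```

```text
corner -15 -13 0.859; bracket -2 -2 0.877; rear -19 -10 0.702; 
expected per angle (corner): [(1.43, [-2.9, -2.5]), (1.41, [-6.3, -5.3]), (1.39, [-9.6, -8.0]), (1.36, [-14.6, -11.8]), (1.32, [-21.1, -16.5])]
```

>>> {"op": "nudge_tcp", "data": {"offsets": [{"jaw": 0.03}, {"jaw": 0.03}, {"jaw": 0.03}, {"jaw": 0.03}]}}

```text
time: 23.8
tool_pos: [0.5994, 0.1395, 0.1216]
ee_rot: [3.141, 0.001, -3.141]
wrist_force: [-0.3, 0.3, -0.3]
width: 0.0255
finger_force: 0.0
```

```bash
python3 lid.py; python3 -c "
from h import *
delta(box(-.02,.106,.25),np.pi)"
```

```text
corner -15 -13 0.859; bracket -2 -2 0.876; rear -38 -4 0.695; 
expected per angle (corner): [(1.43, [-2.9, -2.5]), (1.41, [-6.3, -5.3]), (1.39, [-9.6, -8.0]), (1.36, [-14.6, -11.8]), (1.32, [-21.1, -16.5])]
from [0.5994 0.1394 0.1216] rot [ 3.141e+00  1.000e-03 -3.141e+00] w 0.0286 F [ 0.8 -0.5  0. ] | d [ 0.0108 -0.0021 -0.1284] turn 0.0 t 23.85
```

Scaled: -0.035 m / 0.6 = -0.0583, -0.03 m / 0.6 = -0.05, 0.122 rad / 2 = 0.061.

>>> {"op": "nudge_tcp", "data": {"offsets": [{"jaw": 0.03, "d": [0.025, 0, 0]}, {"jaw": 0.03, "d": [0.025, 0, -0.0167]}, {"jaw": 0.03, "d": [0.0167, 0, -0.05]}, {"jaw": 0.03, "d": [0, 0, -0.0583]}, {"jaw": 0.03, "d": [0, 0, -0.0583]}, {"jaw": 0.03, "d": [0, 0, -0.0583]}, {"jaw": 0.03, "d": [0, 0, -0.0583], "spin": 0.06}, {"jaw": 0.03, "d": [0, 0, -0.0583], "spin": 0.061}, {"jaw": 0.03, "d": [0, 0, -0.0583], "spin": 0.061}, {"jaw": 0.03, "d": [0, 0, -0.0333], "spin": 0.061}, {"jaw": 0.03, "d": [0, 0, -0.0167], "spin": 0.061}, {"jaw": 0.03, "spin": 0.061}, {"jaw": 0.03, "spin": 0.061}, {"jaw": 0.03, "spin": 0.061}, {"jaw": 0.03, "spin": 0.061}, {"jaw": 0.03, "spin": 0.061}, {"jaw": 0.03, "spin": 0.061}, {"jaw": 0.03, "spin": 0.061}, {"jaw": 0.03}]}}

```text
time: 25.43
tool_pos: [0.559, 0.1392, 0.4015]
ee_rot: [3.141, -0.0, 1.678]
wrist_force: [-0.9, 0.8, 0.6]
width: 0.0301
finger_force: 0.0
```

```bash
python3 lid.py; python3 -c "
from h import *
a=1.36;delta(box(.098-.23*np.cos(a),0,.096+.23*np.sin(a)),np.pi/2+.104)"
```

```text
corner -15 -13 0.859; bracket -2 -2 0.878; rear -21 -10 0.931; 
expected per angle (corner): [(1.43, [-2.9, -2.5]), (1.41, [-6.3, -5.3]), (1.39, [-9.6, -8.0]), (1.36, [-14.6, -11.8]), (1.32, [-21.1, -16.5])]
from [0.5591 0.1392 0.4015] rot [ 3.141 -0.     1.683] w 0.0301 F [-0.5  0.2 -0.5] | d [-0.1109  0.0991  0.0805] turn 0.008 t 25.48
```

Scaled: -0.027 m / 0.6 = -0.045, -0.01 m / 0.6 = -0.0167.

>>> {"op": "nudge_tcp", "data": {"offsets": [{"jaw": 0.034, "d": [-0.0167, 0.015, 0]}, {"jaw": 0.034, "d": [-0.0333, 0.03, 0]}, {"jaw": 0.034, "d": [-0.045, 0.04, 0]}, {"jaw": 0.034, "d": [-0.045, 0.04, 0]}, {"jaw": 0.034, "d": [-0.0283, 0.0267, 0]}, {"jaw": 0.034, "d": [-0.0133, 0.0117, 0]}, {"jaw": 0.034}, {"jaw": 0.034}]}}

```text
time: 26.15
tool_pos: [0.6693, 0.0403, 0.3997]
ee_rot: [-3.14, -0.0, 1.68]
wrist_force: [-0.3, 0.1, 0.0]
width: 0.0341
finger_force: 0.0
```

```bash
python3 -c "
from h import *
a=1.36;delta(box(.098-.23*np.cos(a),0,.096+.23*np.sin(a)),np.pi/2+.104)"
```

```text
from [0.6693 0.0403 0.3997] rot [-3.14 -0.    1.68] w 0.0341 F [-0.3  0.1  0. ] | d [-0.0011 -0.0003  0.0788] turn 0.005 t 26.15
```

Scaled: 0.02 m / 0.6 = 0.0333, 0.015 m / 0.6 = 0.025.

>>> {"op": "nudge_tcp", "data": {"offsets": [{"jaw": 0.034, "d": [-0.0017, 0, 0.025]}, {"jaw": 0.034, "d": [0, 0, 0.0333]}, {"jaw": 0.034, "d": [0, 0, 0.0333]}, {"jaw": 0.034, "d": [0, 0, 0.025]}, {"jaw": 0.034, "d": [0, 0, 0.015]}, {"jaw": 0.034}, {"jaw": 0.034}]}}

```text
time: 26.73
tool_pos: [0.6679, 0.0411, 0.3224]
ee_rot: [3.142, -0.0, 1.682]
wrist_force: [-0.1, 0.6, 1.2]
width: 0.0337
finger_force: 0.0
```

>>> {"op": "nudge_tcp", "data": {"offsets": [{"jaw": 0}, {"jaw": 0}, {"jaw": 0}, {"jaw": 0}, {"jaw": 0}, {"jaw": 0}]}}

```text
time: 27.23
tool_pos: [0.6687, 0.0403, 0.3228]
ee_rot: [3.141, -0.0, 1.68]
wrist_force: [-1.2, -0.5, 2.3]
width: 0.0087
finger_force: 30.0
```

```bash
python3 -c "
from h import *
a=1.36;delta(box(.098-.23*np.cos(a),0,.096+.23*np.sin(a)),np.pi/2+.104)
t=np.r_[np.linspace(1.36,.1,20),.0];c=np.array([[.23*(1-np.cos(a)),-.23*np.sin(a)] for a in t]);print(np.diff(c,axis=0).round(4).tolist())"
```

```text
from [0.6687 0.0403 0.3228] rot [ 3.141 -0.     1.68 ] w 0.0087 F [-1.2 -0.5  2.3] | d [-0.0011  0.0003  0.0019] turn 0.005 t 27.23
[[-0.0148, 0.0037], [-0.0145, 0.0047], [-0.0142, 0.0056], [-0.0138, 0.0065], [-0.0133, 0.0074], [-0.0128, 0.0083], [-0.0122, 0.0091], [-0.0116, 0.0099], [-0.0109, 0.0107], [-0.0102, 0.0114], [-0.0094, 0.012], [-0.0086, 0.0126], [-0.0077, 0.0131], [-0.0068, 0.0136], [-0.0059, 0.0141], [-0.005, 0.0144], [-0.004, 0.0147], [-0.003, 0.0149], [-0.002, 0.0151], [-0.0011, 0.023]]
```

Scaled: -0.0145 m / 0.6 = -0.0242, -0.0142 m / 0.6 = -0.0237.

>>> {"op": "nudge_tcp", "data": {"offsets": [{"jaw": 0, "d": [0, -0.0117, 0.003]}, {"jaw": 0, "d": [0, -0.013, 0.0032]}, {"jaw": 0, "d": [0, -0.0242, 0.0078]}, {"jaw": 0, "d": [0, -0.0237, 0.0093]}, {"jaw": 0}, {"jaw": 0}]}}

```text
time: 27.73
tool_pos: [0.6243, 0.0355, 0.308]
ee_rot: [-3.139, -0.0, 1.68]
wrist_force: [-4.2, -0.2, 2.8]
width: 0.0087
finger_force: 30.0
```

```bash
python3 -c "
from h import *
a=1.161;delta(box(.098-.23*np.cos(a),0,.0975+.23*np.sin(a)),np.pi/2+.104)"
```

```text
from [0.6243 0.0355 0.308 ] rot [-3.139 -0.     1.68 ] w 0.0087 F [-4.2 -0.2  2.8] | d [-0.001   0.0015 -0.0004] turn 0.005 t 27.73
```

```bash
python3 lid.py
```

```text
corner -40 -28 0.621; bracket -3 -3 0.672; rear 11 -26 0.359; 
expected per angle (corner): [(1.43, [-2.9, -2.5]), (1.41, [-6.3, -5.3]), (1.39, [-9.6, -8.0]), (1.36, [-14.6, -11.8]), (1.32, [-21.1, -16.5])]
```

The lid follows along its arc with low force. Lowering on.

Scaled: -0.0138 m / 0.6 = -0.023, -0.0133 m / 0.6 = -0.0222.

>>> {"op": "nudge_tcp", "data": {"offsets": [{"jaw": 0, "d": [0, -0.023, 0.0108]}, {"jaw": 0, "d": [0, -0.0222, 0.0123]}, {"jaw": 0, "d": [0, -0.0213, 0.0138]}, {"jaw": 0, "d": [0, -0.0203, 0.0152]}, {"jaw": 0, "d": [0, -0.0193, 0.0165]}, {"jaw": 0, "d": [0, -0.0182, 0.0178]}, {"jaw": 0, "d": [0, -0.017, 0.019]}, {"jaw": 0, "d": [0, -0.0157, 0.02]}, {"jaw": 0, "d": [0, -0.0143, 0.021]}, {"jaw": 0, "d": [0, -0.0128, 0.0218]}, {"jaw": 0}, {"jaw": 0}]}}

```text
time: 28.78
tool_pos: [0.5159, 0.0237, 0.2053]
ee_rot: [-3.139, -0.001, 1.68]
wrist_force: [1.2, 1.0, -5.6]
width: 0.0093
finger_force: 30.0
```

```bash
python3 -c "
from h import *
a=.498;delta(box(.098-.23*np.cos(a),0,.0975+.23*np.sin(a)),np.pi/2+.104)"
```

```text
from [0.5159 0.0237 0.2053] rot [-3.139e+00 -1.000e-03  1.680e+00] w 0.0093 F [ 1.2  1.  -5.6] | d [-0.0005  0.     -0.0021] turn 0.005 t 28.78
```

Scaled: 0.0076 m / 0.6 = 0.0127, 0.0075 m / 0.6 = 0.0125.

>>> {"op": "nudge_tcp", "data": {"offsets": [{"jaw": 0, "d": [0, -0.0057, 0.0113]}, {"jaw": 0, "d": [0, -0.0057, 0.0113]}, {"jaw": 0, "d": [0, -0.005, 0.0117]}, {"jaw": 0, "d": [0, -0.005, 0.0117]}, {"jaw": 0, "d": [0, -0.0042, 0.012]}, {"jaw": 0, "d": [0, -0.0042, 0.012]}, {"jaw": 0, "d": [0, -0.0033, 0.0123]}, {"jaw": 0, "d": [0, -0.0033, 0.0122]}, {"jaw": 0, "d": [0, -0.0025, 0.0125]}, {"jaw": 0, "d": [0, -0.0025, 0.0123]}, {"jaw": 0, "d": [0, -0.0017, 0.0125]}, {"jaw": 0, "d": [0, -0.0017, 0.0127]}, {"jaw": 0, "d": [0, -0.0008, 0.01]}, {"jaw": 0, "d": [0, -0.0005, 0.0083]}, {"jaw": 0, "d": [0, 0, 0.005]}, {"jaw": 0}, {"jaw": 0}]}}

```text
time: 30.2
tool_pos: [0.488, 0.0206, 0.1054]
ee_rot: [-3.141, -0.0, 1.68]
wrist_force: [4.2, 3.1, -5.8]
width: 0.0088
finger_force: 30.0
```

```bash
python3 -c "
from h import *
delta(box(-.132,0,.0962),np.pi/2+.104)"
```

```text
from [0.488  0.0206 0.1054] rot [-3.141 -0.     1.68 ] w 0.0088 F [ 4.2  3.1 -5.8] | d [-0.0003  0.0002  0.0092] turn 0.005 t 30.2
```

>>> {"op": "nudge_tcp", "data": {"offsets": [{"jaw": 0, "d": [0, 0, 0.005]}, {"jaw": 0, "d": [0, 0, 0.005]}, {"jaw": 0, "d": [0, 0, 0.0033]}, {"jaw": 0}, {"jaw": 0}, {"jaw": 0}]}}

```text
time: 30.7
tool_pos: [0.4878, 0.0205, 0.0978]
ee_rot: [-3.141, -0.0, 1.68]
wrist_force: [1.6, 3.1, -3.1]
width: 0.009
finger_force: 30.0
```

>>> {"op": "nudge_tcp", "data": {"offsets": [{"jaw": 0, "d": [0, 0, 0.0033]}, {"jaw": 0}, {"jaw": 0}, {"jaw": 0}]}}

```text
time: 31.03
tool_pos: [0.4879, 0.0205, 0.0976]
ee_rot: [-3.141, -0.0, 1.68]
wrist_force: [-2.5, 3.2, 5.9]
width: 0.0093
finger_force: 30.0
```

>>> {"op": "nudge_tcp", "data": {"offsets": [{"jaw": 0, "d": [0, 0, 0.0033]}, {"jaw": 0}, {"jaw": 0}, {"jaw": 0}]}}

```text
time: 31.37
tool_pos: [0.4879, 0.0205, 0.0976]
ee_rot: [3.141, 0.0, 1.68]
wrist_force: [-6.7, 3.6, 12.3]
width: 0.0088
finger_force: 30.0
```

Scaled: -0.03 m / 0.6 = -0.05, -0.02 m / 0.6 = -0.0333.

>>> {"op": "nudge_tcp", "data": {"offsets": [{"jaw": 0, "d": [0, 0, -0.005]}, {"jaw": 0.034}, {"jaw": 0.034}, {"jaw": 0.034}, {"jaw": 0.034, "d": [0, 0, -0.025]}, {"jaw": 0.034, "d": [0, 0, -0.0417]}, {"jaw": 0.034, "d": [0, 0, -0.05]}, {"jaw": 0.034, "d": [0, 0, -0.05]}, {"jaw": 0.034, "d": [0, -0.05, -0.05]}, {"jaw": 0.034, "d": [0, -0.05, 0]}, {"jaw": 0.034, "d": [0, -0.05, 0]}, {"jaw": 0.034, "d": [0, -0.05, 0]}, {"jaw": 0.034, "d": [0, -0.0333, 0]}, {"jaw": 0.034}, {"jaw": 0.034}, {"jaw": 0.034}]}}

```text
time: 32.7
tool_pos: [0.3503, 0.005, 0.2265]
ee_rot: [3.141, 0.0, 1.679]
wrist_force: [0.2, 1.1, -0.8]
width: 0.0339
finger_force: 0.0
```

Run:
```python
from h import *
s=robot.snapshot("side");S=s["color"];A=cv2.imread("pics/side0.png")
for n,(x,y,w,h) in dict(lidR=(325,175,40,40),hingeL=(385,230,40,30),lidL=(450,195,35,30),bar=(340,150,60,30)).items():
    t=A[y:y+h,x:x+w];q=S[y-10:y+h+10,x-10:x+w+10];r=cv2.matchTemplate(q,t,cv2.TM_CCOEFF_NORMED);_,v,_,m=cv2.minMaxLoc(r);print(n,m[0]-10,m[1]-10,round(v,3))
print("can px",proj(s,[[.5,-.266,.025],[.5,-.266,.077]]).round())
B6=cv2.imread("pics/s6.png")
T=cv2.resize(S[60:320,250:570],None,fx=2.4,fy=2.3);t=B6[335:410,0:47];r=cv2.matchTemplate(T[325:420,0:60],t,cv2.TM_CCOEFF_NORMED);print("can vs s6",cv2.minMaxLoc(r))
cv2.imwrite("pics/end.png",S)
```

```text
lidR 0 0 0.999
hingeL 0 0 0.994
lidL 0 0 0.999
bar 0 0 0.998
can px [[258. 224.]
 [255. 209.]]
can vs s6 (0.13695043325424194, 0.9998422265052795, (13, 20), (0, 10))
```

The lid matches its shut picture to the pixel, and the can stands unmoved on the tray. Handing in.

```bash
python3 -c "
from bench import robot
print(robot.close_job())"
```

```text
the job is handed in; nothing more can be done
None
```

The job is handed in at about 33 s of the 64 s: the canister stands on the tray, the stay was broken at its knee and the lid lowered in the grip until fully shut; the sample boxes were not touched, though I couldn't see them once the lid closed.

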